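Return the checkweigher test kit to its caddy

TASK

Put the checkweigher test kit away in the white caddy: the grey test canister in the grey insert, the blue test puck with the yellow plug in the blue insert and the orange weight with the steel top in the orange insert, each standing upright in its recess. The canister is held down, so first flip the toggle clamp right over to release it, and leave the clamp open. Leave the look-alikes (the red-topped tin, the plain blue puck and the black-topped orange buffer) where they are.

Things in the scene. Friction and masses are not known exactly. Their poses are not given: they have to be found in the camera images.
- clamp_arm: Toggle clamp's moving L. Origin: pivot, 75 mm above table. -x: steel arm, pad 75 mm out, just over the canister. z: along the upright handle, red 20 mm round grip 40 to 95 mm from pivot. y: pivot axis. Open: push grip towards +x (about 2 N); past 40 deg it tips over and falls to its stop, 83 deg, and stays. Let go sooner, it falls shut. Open, the arm stands up: top 0.165 m above table.
- canister: Sealed test canister: plain grey tin, all grey with grey top and thin bright rims, 52 mm diameter, 50 mm high, 0.2 to 0.42 kg. Origin: centre of the underside, z up. Stands upright on the clamp's fixed black base plate (170 x 90 mm, 8 mm thick), 75 mm from the pivot; the open clamp leaves room to grip it from above with the fingers either side along the clamp's y axis.
- test_puck: Test puck: blue polyethylene disc 50 mm in diameter, 35 mm high, 65 g, with a 22 mm yellow test plug in the middle of its top. Origin: centre of the underside, z up. Stands upright on the table.
- weight: Test weight: orange rubber-jacketed steel cylinder, 44 mm in diameter, 45 mm high, 0.4 to 0.65 kg, with a bright steel disc 28 mm across on its top. Origin: centre of the underside, z up. Stands upright on the table.
- nest_grey: Grey plastic insert, place for the grey test canister; 90 mm square, one of three fixed in a row (100 mm pitch, any order) in a fixed white caddy, 316 x 106 mm, walls 16 mm high. Round recess 73 mm across, 6 mm deep. Origin: centre of its underside, 6 mm above the table; recess floor 6 mm, top 12 mm above the origin. x along the row, y across it, z up.
- nest_blue: Blue plastic insert, place for the blue test puck; 90 mm square, one of three fixed in a row (100 mm pitch, any order) in a fixed white caddy, 316 x 106 mm, walls 16 mm high. Round recess 71 mm across, 6 mm deep. Origin: centre of its underside, 6 mm above the table; recess floor 6 mm, top 12 mm above the origin. x along the row, y across it, z up.
- nest_orange: Orange plastic insert, place for the orange test weight; 90 mm square, one of three fixed in a row (100 mm pitch, any order) in a fixed white caddy, 316 x 106 mm, walls 16 mm high. Round recess 65 mm across, 6 mm deep. Origin: centre of its underside, 6 mm above the table; recess floor 6 mm, top 12 mm above the origin. x along the row, y across it, z up.
- product_tin: Look-alike, not part of the kit: product tin of the canister's size (52 mm in diameter, 50 mm high), grey with a red top. Origin: centre of the underside, z up. Stands upright on the table.
- blank_puck: Look-alike, not part of the kit: blank blue puck of the test puck's size (50 mm in diameter, 35 mm high), all blue with no plug. Origin: centre of the underside, z up. Stands upright on the table.
- buffer: Look-alike, not part of the kit: orange rubber buffer of the weight's size (44 mm in diameter, 45 mm high) with a black disc on its top. Origin: centre of the underside, z up. Stands upright on the table.
Things that resemble listed ones, but are neither listed nor needed, are in the scene too. What is shaped like the part that bears clamp_arm but purple is not meant.

How it is judged:
At the end, for the whole second after the job is handed in: Canister, test puck and weight stand upright (7 degrees) on the recess floor of the insert of their own colour, centres within 14 mm, released, at rest; clamp open (handle over 69 degrees from upright); the three look-alikes at rest within 25 mm of their starts (horizontal distance between canister and nest_grey below 0.014 m and z of canister in the frame of nest_grey between 0.002 and 0.01 m and angle between each of canister, test_puck, weight's own z axis and vertical below 0.12 rad and linear speed of each of canister, test_puck, weight, product_tin, blank_puck, buffer below 0.02 m/s and horizontal distance between test_puck and nest_blue below 0.014 m and z of test_puck in the frame of nest_blue between 0.002 and 0.01 m and horizontal distance between weight and nest_orange below 0.014 m and z of weight in the frame of nest_orange between 0.002 and 0.01 m and distance of each of product_tin, blank_puck, buffer from where it was at the start of the episode below 0.025 m and angle between clamp_arm's own z axis and vertical above 1.2 rad); the robot touches nothing.
It fails at once if the canister is pulled out (moved over 15 mm) while the clamp is still shut (handle less than 46 degrees from upright) (distance of canister from where it was at the start of the episode above 0.015 m and angle between clamp_arm's own z axis and vertical below 0.8 rad).
It fails at once if the product tin is moved more than 25 mm (distance of product_tin from where it was at the start of the episode above 0.025 m).
It fails at once if the blank puck is moved more than 25 mm (distance of blank_puck from where it was at the start of the episode above 0.025 m).
It fails at once if the buffer is moved more than 25 mm (distance of buffer from where it was at the start of the episode above 0.025 m).
It also fails if it takes over 128 s, if anything falls off the work surface, if the arm or the gripper's body presses on something with over 40 N, if the wrist force passes 120 N, or if a joint passes its speed limit or range.

ROBOT

A 7-joint arm with a two-finger parallel gripper is mounted at the origin on the work surface. World frame = base frame: x ahead of the robot, y to its left, z up, the work surface at z = 0. Lengths are in m, angles in rad, forces in N, time in s.
With the tool pointing down it reaches from about 0.4 to 0.875 m from the base axis. Payload 19.3 kg.
Tool frame: the origin (TCP) lies at the very end of the fingers, on their centre line; the grasp point (between the pads) lies 19 mm behind it; z points along the fingers, x is the direction in which the jaws open and shut, and the axes are right-handed (so a half turn about z gives the same grasp; the last joint's range is limited). The gripper opens to 85 mm and grips with 20 to 120 N. Pads are 22 mm wide; open, the fingers measure 114 mm over their backs; the gripper's body (76 mm by 85 mm) begins 54 mm behind the grasp point. The pads swing forward as they close: fully open they stand 13 mm farther back than shut.
Start: joints at [1.233, 0.521, -0.036, 1.599, 0.021, 1.021, -0.113], TCP at [0.165, -0.603, 0.231] pointing down, gripper open.
Joint ranges: [-2.91, 2.91], [-0.3, 2.13], [-1.5, 1.42], [0.17, 2.43], [-1.26, 4.41], [0.16, 1.93], [-2.52, 2.52]. Speed limits (rad/s): [1.89, 1.89, 2.39, 2.39, 3.01, 3.01, 3.01].

INTERFACE

Orientations are given as [roll, pitch, yaw] about the fixed x, y, z axes, in that order (R = Rz(yaw) Ry(pitch) Rx(roll)).
In Python, from plant import state, viewer, ticket gives the robot as it stands. The module is installed in compiled form; this text tells all that it offers.
- The arm moves only by the tool move_arm, never from a script. Its argument "commands" is text: rows parted by semicolons, each of 7 numbers parted by spaces: the opening, from -1 (shut) to 1 (fully open), then the shift along the world's x, y, z each as a share of 0.08 m, from -1 to 1, then the turn, a rotation vector about the world's x, y, z each as a share of 1.5 rad, from -1 to 1. A call has 1 to 8 rows; each row is the pose to reach, as a shift and turn from the pose measured when the call began; what a row does not reach only later rows make up. A row lasts 1/10 s, in which the tool goes at most 50 mm and 8.59 degrees, less where a joint would pass 70% of its speed; a pose out of reach is approached as far as the arm can. A call with a number of a shift or a turn outside -1 to 1 is refused whole. A call with a gripper value outside its range is refused whole. The fingers move at their own pace and stop on an object; "squeeze" is the grip in N (left out, the last holds). Time passes only in rows, so rows that repeat a pose let the fingers close. It gives the time, the measured TCP pose, the force and the opening at its end, in the units of the state.
- state(): the state, without advancing time (a new reading comes with each control period).
- viewer.camera(name): name is "side" or "top"; returns a dict with "frame" (384x512x3 uint8, red, green, blue), "intrinsics" (3x3 intrinsics, pixels), "k1" (the pictures are not rectified: a ray, as slopes to the right and down, at radius r is drawn at 1 + k1 r^2 times it, then the intrinsics apply), "world_from_camera" (4x4, takes a point from camera to world coordinates). Camera axes: x right, y down, z forward; pixel columns grow to the right and rows downward; lengths in m; the calibration is good to about 2 mm. A picture is of the moment at which its call begins. There is no depth.
- ticket.close_job(): hands the job in, once; it reports no verdict.
The state is a dict: "t": time; "joint_positions": joint angles; "dq": joint speeds; "joint_torque": joint torques, N m; "position": TCP position; "tool_rot": TCP orientation; "wrist_force": force on the tool from outside, world axes, zero at the start; "ft_torque": the same for the moment, N m; "grip_width": finger opening in m.
Only numpy, scipy, OpenCV 4.12 (cv2) and the standard library are available. Lean on these libraries where they do the work, as an engineer would, in place of code of your own. Each camera call takes 0.05 s, during which the arm holds its last target.

## Working session

There is one attempt and no reset: what is moved stays moved. The work goes in short steps, Python scripts to look and compute and a tool call to move; the robot and the scene stay as the last step left them, time stands still between calls to the robot, and variables do not carry over. Pictures are saved under pics/ and viewed, and the job is handed in when it is done.

Besides the shell and the picture viewer there is one more tool, called after ">>>" by a JSON object that holds its "name" and its "arguments". move_arm: Moves the arm, as the interface text tells. Its arguments: {"type":"object","properties":{"commands":{"type":"string"},"squeeze":{"type":"number"}},"required":["commands"]}

```bash
mkdir -p pics; cat > h.py <<'E'
import numpy as np, cv2
from plant import state, viewer, ticket
def snap(n,fn):
    c=viewer.camera(n); np.savez('pics/'+fn+'.npz',**{k:np.array(v) for k,v in c.items()})
    cv2.imwrite('pics/'+fn+'.png',c['frame'][:,:,::-1]); return c
def load(fn): return dict(np.load('pics/'+fn+'.npz'))
def ray(c,u,v):
    K=c['intrinsics'];k=float(c['k1']);d=np.array([(u-K[0,2])/K[0,0],(v-K[1,2])/K[1,1]])
    s=d.copy()
    for _ in range(30): s=d/(1+k*(s@s))
    T=c['world_from_camera'];return T[:3,3],T[:3,:3]@np.array([s[0],s[1],1])
def onz(c,u,v,z):
    o,d=ray(c,u,v);return o+d*(z-o[2])/d[2]
def proj(c,p):
    T=c['world_from_camera'];q=T[:3,:3].T@(np.array(p)-T[:3,3]);s=q[:2]/q[2];s=s*(1+float(c['k1'])*(s@s))
    K=c['intrinsics'];return K[0,0]*s[0]+K[0,2],K[1,1]*s[1]+K[1,2]
E
python3 - <<'E'
from h import *
for n in('top','side'):
    c=snap(n,n+'0');print(n,c['world_from_camera'].round(3),c['intrinsics'],c['k1'])
print(state())
E
```

```text
top [[ 0.027 -0.985  0.173  0.344]
 [-0.999 -0.032 -0.026  0.008]
 [ 0.032 -0.172 -0.985  0.888]
 [ 0.     0.     0.     1.   ]] [[365.51684833   0.         259.58284851]
 [  0.         365.51684833 186.36645508]
 [  0.           0.           1.        ]] -0.10577672600960633
side [[-0.949 -0.195  0.246  0.207]
 [-0.314  0.607 -0.73   0.766]
 [-0.007 -0.771 -0.637  0.76 ]
 [ 0.     0.     0.     1.   ]] [[384.2525993    0.         258.00209148]
 [  0.         384.2525993  194.96359469]
 [  0.           0.           1.        ]] -0.025445332878355778
{'t': 0.1, 'joint_positions': array([ 1.23280734,  0.52197122, -0.03634684,  1.59989038,  0.02119982,
        1.02107523, -0.11280076]), 'dq': array([ 0.00033469, -0.00118316, -0.00104856, -0.00127455,  0.00043493,
        0.00056439,  0.00018676]), 'joint_torque': array([ 3.10665593e-03, -9.28502512e+01,  1.98423408e+00, -3.70533299e+01,
        1.81485701e-02,  5.43477800e-03, -3.88726150e-06]), 'position': array([ 0.16528647, -0.6024733 ,  0.23079429]), 'tool_rot': array([ 3.14153819e+00,  9.57820415e-04, -1.30300348e+00]), 'wrist_force': array([ 0.11966829, -0.18653804, -0.60338848]), 'ft_torque': array([ 0.01108375, -0.0364998 ,  0.01804828]), 'grip_width': 0.0851388400460241}
```

View pics/top0.png

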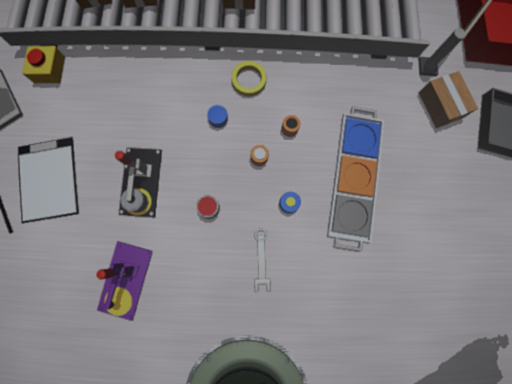

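View pics/side0.png

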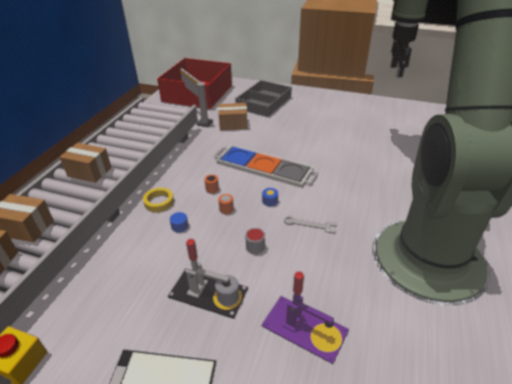

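The top view shows the black clamp with the grey canister at about (138,185), and a purple clamp decoy at (124,282). The six cylinders:
- (290,202): blue with a yellow plug, so this is the test puck.
- (217,116): plain blue, the blank puck.
- (259,155): orange with a light top, the weight.
- (291,124): orange with a black top, the buffer.
- (208,207): red top, the product tin.
- (133,200): grey and under the clamp, the canister.

The nests are blue (362,138), orange (357,177) and grey (351,215). I'll enlarge a crop to confirm.

```bash
python3 - <<'E'
from h import *
t=load('top0')['frame'][:,:,::-1];s=load('side0')['frame'][:,:,::-1]
a=cv2.resize(t[95:245,95:395],None,fx=2.66,fy=2.66,interpolation=cv2.INTER_CUBIC)
cv2.imwrite('pics/crop_t.png',a)
cv2.imwrite('pics/crop_s.png',cv2.resize(s[140:340,130:360],None,fx=3,fy=3,interpolation=cv2.INTER_CUBIC)[:600])
E
```

```text
(no output)
```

View pics/crop_t.png

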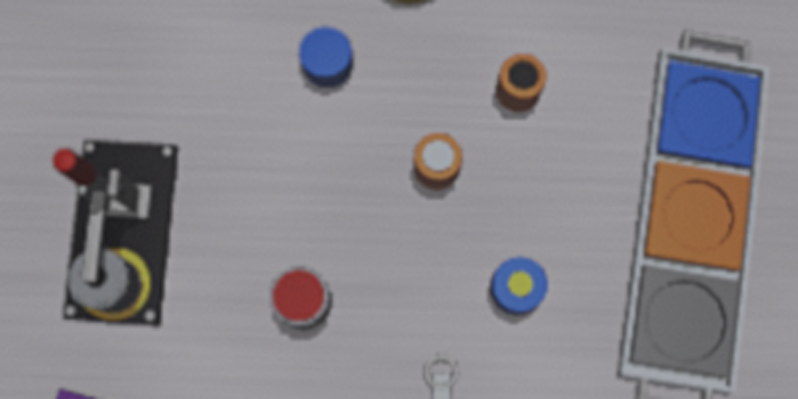

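View pics/crop_s.png

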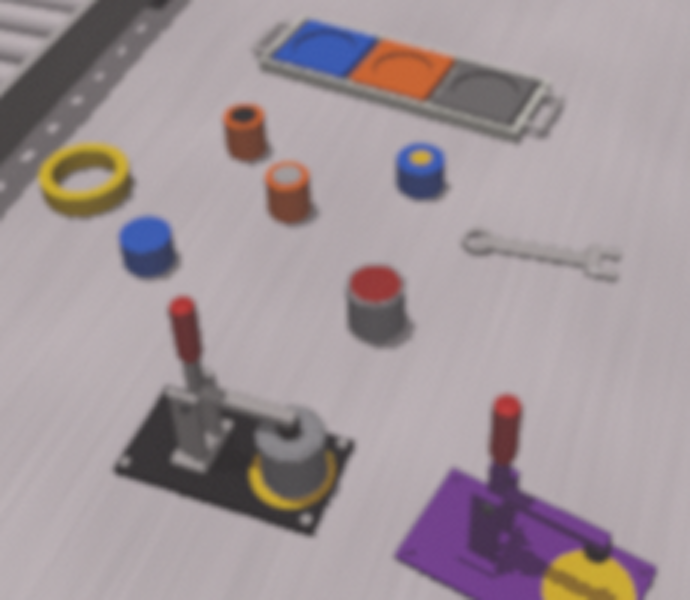

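```bash
python3 - <<'E'
from h import *
c=load('top0');f=c['frame'];hsv=cv2.cvtColor(f,cv2.COLOR_RGB2HSV);H,S,V=[hsv[...,i].astype(int) for i in range(3)]
def blob(m,x,y,r):
    m=m.copy();k=np.zeros_like(m);k[y-r:y+r+1,x-r:x+r+1]=True
    n,l,st,ce=cv2.connectedComponentsWithStats((m&k).astype(np.uint8));i=1+st[1:,4].argmax();return ce[i],st[i],(l==i).astype(np.uint8)
def rep(n,m,x,y,r,z):
    ce,st,mm=blob(m,x,y,r);p=onz(c,*ce,z);
    e=cv2.minAreaRect(cv2.findContours(mm,0,1)[0][0]) ;print(n,ce.round(1),st,p.round(4),'r',np.hypot(p[0],p[1]).round(3),'size mm',[round(x/365.5*(0.88-z)*1000) for x in e[1]]);return p
yel=(H>20)&(H<35)&(S>120)
rep('plug',yel,290,202,10,.035)
rep('steel',(S<50)&(V>130),259,154,6,.045)
blue=(H>105)&(H<125)&(S>120);org=(H>5)&(H<18)&(S>100)
a=rep('nb',blue,362,138,27,.018)
b=rep('no',org,357,177,27,.018)
print('nest dist',np.hypot(*(a-b)[:2]), 'grey pred',2*b-a)
print(hsv[215,351],hsv[215,338],hsv[200,130],hsv[200,137])
print('grey px pred',proj(c,2*b-a))
red=((H<6)|(H>172))&(S>120)
rep('grip top',red,120,155,6,.17)
rep('blank',blue,217,115,14,.03)
rep('tin',red,207,206,12,.05)
rep('buf',V<60,291,124,7,.045)
for x,y in((88,146),(168,151),(70,311),(151,316)): print(onz(c,95+x/2.66,95+y/2.66,.008).round(4))
print('can top',onz(c,95+98/2.66,95+280/2.66,.058).round(4))
c2=load('side0')
print('can side',onz(c2,130+291/3,140+434/3,.058).round(4))
print('side plug',onz(c2,130+422/3,140+157/3,.035).round(4),'steel',onz(c2,130+288/3,140+174/3,.045).round(4))
print('grip side',onz(c2,130+182/3,140+305/3,.17).round(4))
E
```

```text
plug [290.1 201.3] [287 198   7   8  43] [ 0.4602 -0.0883  0.035 ] r 0.469 size mm [16, 14]
steel [259.3 153. ] [254 148  12  11 103] [ 0.5723 -0.0121  0.045 ] r 0.572 size mm [23, 25]
nb [361.4 137.6] [ 343  118   38   40 1184] [ 0.6298 -0.2693  0.018 ] r 0.685 size mm [86, 80]
no [357.1 175.9] [ 338  156   39   40 1260] [ 0.5308 -0.2558  0.018 ] r 0.589 size mm [85, 85]
nest dist 0.09998739127494238 grey pred [ 0.43170392 -0.24223733  0.018     ]
[120   5 108] [120   5 103] [150   3 100] [110  12 128]
grey px pred (np.float64(352.32644904230744), np.float64(215.75986482345277))
grip top [119.2 155.1] [115 151  10   9  61] [0.5248 0.2755 0.17  ] r 0.593 size mm [15, 14]
blank [216.9 114.7] [208 106  19  18 282] [0.6708 0.0949 0.03  ] r 0.678 size mm [40, 42]
tin [206.7 205.7] [198 197  18  18 259] [0.4418 0.1056 0.05  ] r 0.454 size mm [39, 39]
buf [291.3 122.8] [287 119  10   9  68] [ 0.6511 -0.0878  0.045 ] r 0.657 size mm [18, 21]
[0.5799 0.3148 0.008 ]
[0.5773 0.2385 0.008 ]
[0.4244 0.3174 0.008 ]
[0.4225 0.2423 0.008 ]
can top [0.4475 0.2775 0.058 ]
can side [0.4461 0.2816 0.058 ]
side plug [ 0.4557 -0.0888  0.035 ] steel [ 0.5679 -0.0126  0.045 ]
grip side [0.5222 0.2793 0.17  ]
```

Confirmed in the crops:
- **Test puck:** plug at world (0.458,-0.0885).
- **Weight:** steel top at (0.570,-0.012).
- **Nests:** 100.0 mm apart, matching the given pitch.
- **Canister:** (0.447,0.279), with the clamp's +x close to world +x and the pivot near (0.522,0.277).

The two views agree within 5 mm. The puck comes first, with the jaw turned onto world y.

>>> {"name": "move_arm", "arguments": {"commands": "1 0.5 1 0 0 0 -0.1;1 0.7 1 0 0 0 -0.195;1 0.7 1 0 0 0 -0.195;1 0.7 1 0 0 0 -0.195", "squeeze": 40}}

```text
t: 0.5
position: [0.2223, -0.5218, 0.2309]
tool_rot: [3.142, 0.001, -1.593]
wrist_force: [-0.6, -0.7, 0.3]
grip_width: 0.0851
```

>>> {"name": "move_arm", "arguments": {"commands": "1 0.6 1 0 0 0 0;1 0.6 1 0 0 0 0;1 0.6 1 0 0 0 0"}}

```text
t: 0.8
position: [0.2726, -0.4385, 0.2309]
tool_rot: [-3.141, 0.003, -1.587]
wrist_force: [-0.7, -0.9, 0.2]
grip_width: 0.0857
```

>>> {"name": "move_arm", "arguments": {"commands": "1 0.6 1 0 0 0 0;1 0.6 1 0 0 0 0;1 0.6 1 0 0 0 0"}}

```text
t: 1.1
position: [0.323, -0.3551, 0.2309]
tool_rot: [-3.14, 0.004, -1.581]
wrist_force: [-1.0, -1.4, 0.7]
grip_width: 0.0853
```

>>> {"name": "move_arm", "arguments": {"commands": "1 0.6 1 0 0 0 0;1 0.6 1 0 0 0 0;1 0.6 1 0 0 0 0"}}

```text
t: 1.4
position: [0.3735, -0.2718, 0.2309]
tool_rot: [-3.139, 0.005, -1.575]
wrist_force: [-0.8, -0.6, 0.5]
grip_width: 0.0852
```

>>> {"name": "move_arm", "arguments": {"commands": "1 0.6 1 -0.5 0 0 0;1 0.6 1 -0.5 0 0 0;1 0.6 1 -0.5 0 0 0"}}

```text
t: 1.7
position: [0.423, -0.1886, 0.1892]
tool_rot: [-3.141, 0.007, -1.57]
wrist_force: [-0.6, -0.6, 1.0]
grip_width: 0.0852
```

>>> {"name": "move_arm", "arguments": {"commands": "1 0.44 1 -0.6 0 0 0;1 0.44 1 -0.6 0 0 0;1 0.44 1 -0.6 0 0 0;1 0.44 1 -0.6 0 0 0"}}

```text
t: 2.1
position: [0.4582, -0.1089, 0.1404]
tool_rot: [3.141, 0.007, -1.569]
wrist_force: [1.0, -0.9, 0.0]
grip_width: 0.0856
```

```bash
python3 -c "
from h import *
p=state()['position'];print(p,((np.array([.458,-.0885,.08])-p)/.08).round(3))"
```

```text
[ 0.45815987 -0.10887892  0.14044361] [-0.002  0.255 -0.756]
```

>>> {"name": "move_arm", "arguments": {"commands": "1 0 0.255 -0.75 0 0 0;1 0 0.255 -0.75 0 0 0;1 0 0.255 -0.75 0 0 0;1 0 0.255 -0.75 0 0 0"}}

```text
t: 2.5
position: [0.4584, -0.0902, 0.0812]
tool_rot: [3.141, 0.006, -1.57]
wrist_force: [0.8, -0.0, 0.3]
grip_width: 0.0854
```

>>> {"name": "move_arm", "arguments": {"commands": "1 0 0 -0.5 0 0 0;1 0 0 -0.92 0 0 0;1 0 0 -0.92 0 0 0;1 0 0 -0.92 0 0 0;1 0 0 -0.92 0 0 0"}}

```text
t: 3.0
position: [0.4595, -0.0909, 0.0096]
tool_rot: [-3.139, 0.006, -1.571]
wrist_force: [0.4, 0.2, 0.1]
grip_width: 0.0853
```

```bash
python3 -c "
from h import *
s=state();print(s['position'])
c=snap('side','s1')
f=c['frame'][:,:,::-1];cv2.imwrite('pics/s1c.png',cv2.resize(f[100:280,180:400],None,fx=3,fy=3,interpolation=2))"
```

```text
[ 0.45947352 -0.09086287  0.00958894]
```

View pics/s1c.png

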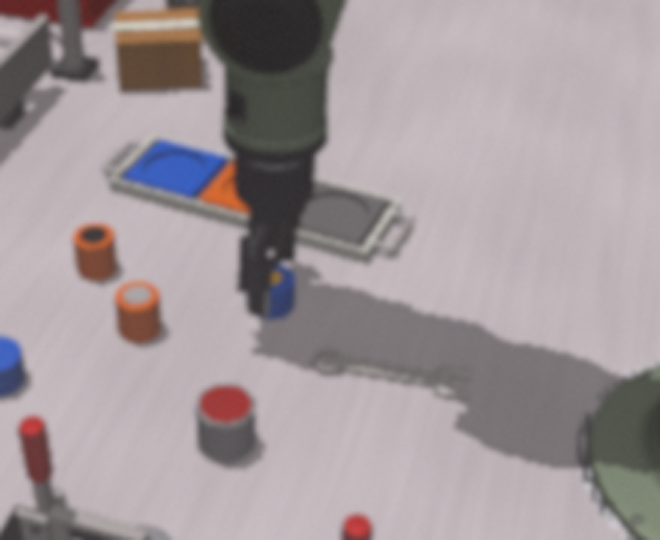

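The fingers straddle the puck, one in front of it at (258,280) and the yellow plug visible at (275,275). Closing now.

>>> {"name": "move_arm", "arguments": {"commands": "1 -0.03 0.02 -0.04 0 0 0;-0.2 -0.03 0.02 -0.04 0 0 0;-0.2 -0.03 0.02 -0.04 0 0 0;-0.2 -0.03 0.02 -0.04 0 0 0;-0.2 -0.03 0.02 -0.04 0 0 0;-0.2 -0.03 0.02 -0.04 0 0 0;-0.2 -0.03 0.02 -0.04 0 0 0;-0.2 -0.03 0.02 -0.04 0 0 0"}}

```text
t: 3.85
position: [0.4572, -0.0892, 0.0067]
tool_rot: [-3.139, 0.006, -1.571]
wrist_force: [-2.2, 0.5, 12.7]
grip_width: 0.0484
```

>>> {"name": "move_arm", "arguments": {"commands": "-0.2 0 0 0.4 0 0 0;-0.2 0 0 1 0 0 0;-0.2 0 0 1 0 0 0;-0.2 0 0 1 0 0 0"}}

```text
t: 4.25
position: [0.4578, -0.0894, 0.0876]
tool_rot: [-3.136, 0.005, -1.571]
wrist_force: [0.1, 0.4, -1.1]
grip_width: 0.0489
```

```bash
python3 -c "
from h import *
c=snap('side','s2')
f=c['frame'][:,:,::-1];cv2.imwrite('pics/s2c.png',cv2.resize(f[120:220,220:330],None,fx=6,fy=6,interpolation=2))
print(state()['wrist_force'])"
```

```text
[-0.44844117  0.22627234 -1.30288902]
```

View pics/s2c.png

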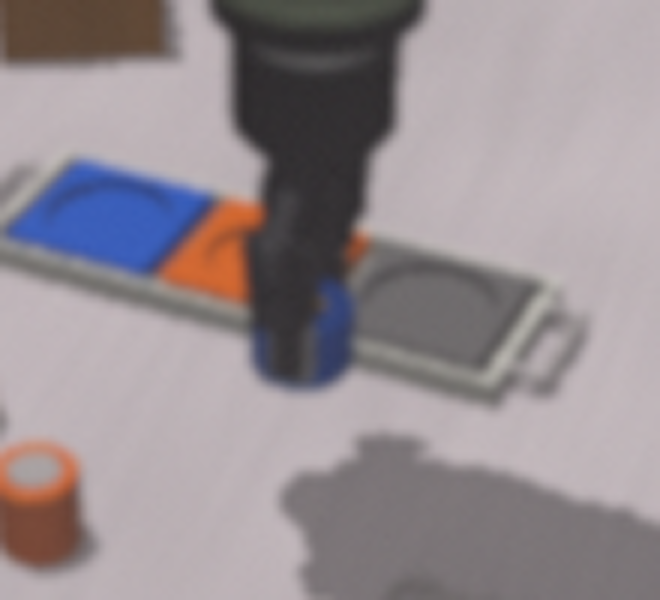

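```bash
python3 -c "
from h import *
c=load('s2')
for z in(.078,.082,.088,.094):print(z,[tuple(np.round((np.array(proj(c,(.457,y,z)))-[220,120])*6)) for y in(-.064,-.05)])
"
```

```text
0.078 [(np.float64(288.0), np.float64(395.0)), (np.float64(279.0), np.float64(412.0))]
0.082 [(np.float64(288.0), np.float64(388.0)), (np.float64(279.0), np.float64(406.0))]
0.088 [(np.float64(288.0), np.float64(378.0)), (np.float64(279.0), np.float64(396.0))]
0.094 [(np.float64(288.0), np.float64(368.0)), (np.float64(279.0), np.float64(386.0))]
```

Picture: the puck is held upright, with the fingertips at (290,378) in the crop. That puts them about 6 mm above its underside (puck bottom at row 388), so they'll clear the insert top.

>>> {"name": "move_arm", "arguments": {"commands": "-0.2 0.5 -0.5 0.2 0 0 0;-0.2 0.85 -0.9 0.2 0 0 0;-0.2 0.85 -0.9 0.2 0 0 0;-0.2 0.85 -0.9 0.2 0 0 0"}}

```text
t: 4.7
position: [0.5246, -0.1617, 0.101]
tool_rot: [-3.141, 0.006, -1.572]
wrist_force: [-0.5, 1.0, -0.6]
grip_width: 0.0483
```

>>> {"name": "move_arm", "arguments": {"commands": "-0.2 0.4 -0.4 0 0 0 0;-0.2 0.85 -0.9 0 0 0 0;-0.2 0.85 -0.9 0 0 0 0;-0.2 0.85 -0.9 0 0 0 0"}}

```text
t: 5.1
position: [0.5919, -0.2334, 0.0994]
tool_rot: [3.14, 0.007, -1.573]
wrist_force: [-0.8, 0.8, -1.3]
grip_width: 0.0483
```

```bash
python3 -c "
from h import *
p=state()['position'];print(p,((np.array([.628,-.269,.05])-p)/.08).round(3))"
```

```text
[ 0.59186744 -0.23339259  0.09938312] [ 0.452 -0.445 -0.617]
```

>>> {"name": "move_arm", "arguments": {"commands": "-0.2 0.45 -0.445 0 0 0 0;-0.2 0.45 -0.445 0 0 0 0;-0.2 0.45 -0.445 -0.6 0 0 0;-0.2 0.45 -0.445 -0.6 0 0 0;-0.2 0.45 -0.445 -0.6 0 0 0"}}

```text
t: 5.6
position: [0.627, -0.2675, 0.0512]
tool_rot: [3.138, 0.008, -1.571]
wrist_force: [-0.1, -0.1, -0.1]
grip_width: 0.0482
```

>>> {"name": "move_arm", "arguments": {"commands": "-0.2 0 0 -0.2 0 0 0;-0.2 0 0 -0.39 0 0 0;-0.2 0 0 -0.39 0 0 0;-0.2 0 0 -0.39 0 0 0"}}

```text
t: 6.0
position: [0.6268, -0.2673, 0.0196]
tool_rot: [3.137, 0.008, -1.571]
wrist_force: [-0.5, 0.4, -0.2]
grip_width: 0.0486
```

>>> {"name": "move_arm", "arguments": {"commands": "-0.2 0 0 0 0 0 0;0.5 0 0 0 0 0 0;0.5 0 0 0 0 0 0;0.5 0 0 0 0 0 0;0.5 0 0 0.3 0 0 0;0.5 0 0 1 0 0 0;0.5 0 0 1 0 0 0"}}

```text
t: 6.7
position: [0.6293, -0.2683, 0.1052]
tool_rot: [-3.139, 0.006, -1.572]
wrist_force: [0.5, -0.3, 0.6]
grip_width: 0.0637
```

>>> {"name": "move_arm", "arguments": {"commands": "1 -0.2 1 0.2 0 0 0;1 -0.2 1 0.2 0 0 0;1 -0.2 1 0.2 0 0 0"}}

```text
t: 7.0
position: [0.6141, -0.1831, 0.1229]
tool_rot: [-3.137, 0.008, -1.566]
wrist_force: [1.1, -0.8, -0.2]
grip_width: 0.0858
```

>>> {"name": "move_arm", "arguments": {"commands": "1 -0.2 1 0 0 0 0;1 -0.2 1 0 0 0 0;1 -0.2 1 0 0 0 0"}}

```text
t: 7.3
position: [0.598, -0.0977, 0.1233]
tool_rot: [-3.136, 0.01, -1.561]
wrist_force: [-0.1, -0.1, -0.7]
grip_width: 0.0854
```

```bash
python3 -c "
from h import *
p=state()['position'];print(p,((np.array([.570,-.012,.08])-p)/.08).round(3))
c=snap('side','s3')
f=c['frame'][:,:,::-1];cv2.imwrite('pics/s3c.png',cv2.resize(f[130:230,180:330],None,fx=5,fy=5,interpolation=2))"
```

```text
[ 0.59801162 -0.09771116  0.12330783] [-0.35   1.071 -0.541]
```

View pics/s3c.png

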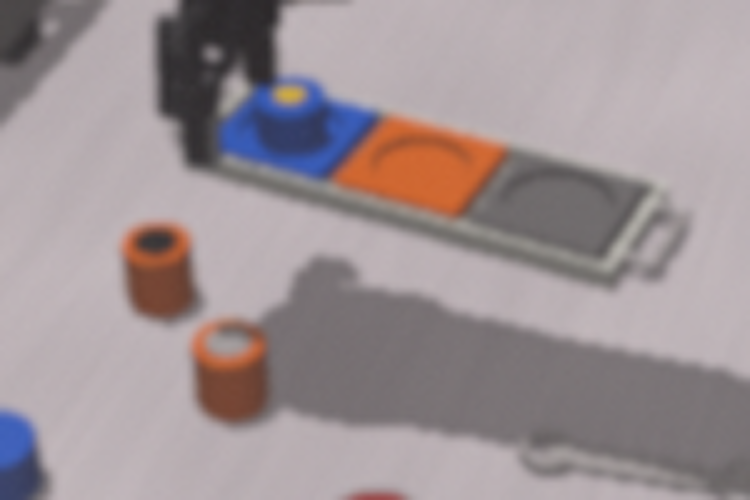

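The puck stands upright in the blue recess, plug at crop (290,95). Next is the weight, the steel-topped one at crop (230,340); the black-topped buffer is at (157,240).

>>> {"name": "move_arm", "arguments": {"commands": "1 -0.35 0.5 0 0 0 0;1 -0.35 1 0 0 0 0;1 -0.35 1 -0.5 0 0 0;1 -0.35 1 -0.5 0 0 0;1 -0.35 1 -0.5 0 0 0"}}

```text
t: 7.85
position: [0.5702, -0.0224, 0.0834]
tool_rot: [-3.138, 0.007, -1.565]
wrist_force: [-0.1, 0.6, 1.7]
grip_width: 0.0856
```

```bash
python3 -c "
from h import *
p=state()['position'];print(p,((np.array([.570,-.012,.012])-p)/.08).round(3))"
```

```text
[ 0.57021529 -0.02241247  0.08336325] [-0.003  0.13  -0.892]
```

>>> {"name": "move_arm", "arguments": {"commands": "1 0 0.13 0 0 0 0;1 0 0.13 0 0 0 0;1 0 0.13 -0.5 0 0 0;1 0 0.13 -0.93 0 0 0;1 0 0.13 -0.93 0 0 0;1 0 0.13 -0.93 0 0 0"}}

```text
t: 8.45
position: [0.5705, -0.0121, 0.0099]
tool_rot: [-3.138, 0.007, -1.565]
wrist_force: [1.0, 0.9, -0.1]
grip_width: 0.0853
```

>>> {"name": "move_arm", "arguments": {"commands": "-0.3 0 0 0 0 0 0;-0.3 0 0 0 0 0 0;-0.3 0 0 0 0 0 0;-0.3 0 0 0 0 0 0;-0.3 0 0 0 0 0 0;-0.3 0 0 0 0 0 0;-0.3 0 0 0 0 0 0", "squeeze": 60}}

```text
t: 9.15
position: [0.5713, -0.0124, 0.0115]
tool_rot: [-3.136, 0.007, -1.565]
wrist_force: [-3.5, -1.4, 18.6]
grip_width: 0.0422
```

>>> {"name": "move_arm", "arguments": {"commands": "-0.3 0 0 0.3 0 0 0;-0.3 0 0 0.7 0 0 0;-0.3 0 0 1 0 0 0;-0.3 0 0 1 0 0 0;-0.3 0 0 1 0 0 0"}}

```text
t: 9.65
position: [0.5711, -0.0125, 0.0915]
tool_rot: [-3.136, 0.007, -1.565]
wrist_force: [-0.5, -0.1, -5.8]
grip_width: 0.0426
```

```bash
python3 -c "
from h import *
p=state()['position'];print(p,((np.array([.529,-.256,.05])-p)/.08).round(3))
c=snap('side','s4')
f=c['frame'][:,:,::-1];cv2.imwrite('pics/s4c.png',cv2.resize(f[130:230,180:330],None,fx=5,fy=5,interpolation=2))"
```

```text
[ 0.57108709 -0.01250136  0.09145704] [-0.526 -3.044 -0.518]
```

View pics/s4c.png

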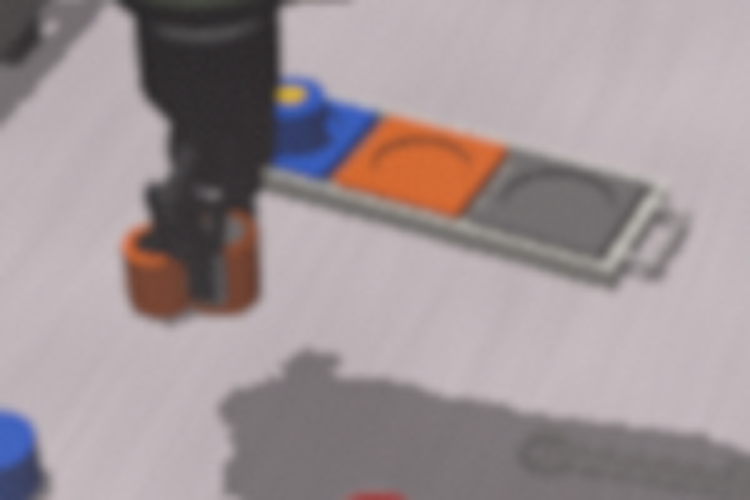

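The steel-topped weight is held upright (steel disc at crop (240,228)), and the buffer behind it is undisturbed. The wrist shows about 0.59 kg. Carrying it to the orange insert.

>>> {"name": "move_arm", "arguments": {"commands": "-0.3 -0.2 -0.4 0 0 0 0;-0.3 -0.25 -0.9 0 0 0 0;-0.3 -0.25 -1 0 0 0 0;-0.3 -0.25 -1 0 0 0 0"}}

```text
t: 10.1
position: [0.5498, -0.0944, 0.0895]
tool_rot: [-3.139, 0.007, -1.568]
wrist_force: [-0.6, 1.7, -6.3]
grip_width: 0.0424
```

>>> {"name": "move_arm", "arguments": {"commands": "-0.3 -0.15 -0.5 0 0 0 0;-0.3 -0.15 -1 0 0 0 0;-0.3 -0.15 -1 0 0 0 0;-0.3 -0.15 -1 0 0 0 0"}}

```text
t: 10.5
position: [0.5375, -0.1742, 0.0886]
tool_rot: [-3.14, 0.007, -1.569]
wrist_force: [-0.7, 0.9, -5.0]
grip_width: 0.0425
```

```bash
python3 -c "
from h import *
p=state()['position'];print(p,((np.array([.529,-.256,.05])-p)/.08).round(3))"
```

```text
[ 0.53747757 -0.17418009  0.08856225] [-0.106 -1.023 -0.482]
```

>>> {"name": "move_arm", "arguments": {"commands": "-0.3 -0.1 -0.5 0 0 0 0;-0.3 -0.1 -1 0 0 0 0;-0.3 -0.1 -1 0 0 0 0;-0.3 -0.1 -1 -0.5 0 0 0;-0.3 -0.1 -1 -0.5 0 0 0;-0.3 -0.1 -1 -0.5 0 0 0"}}

```text
t: 11.1
position: [0.5296, -0.2524, 0.048]
tool_rot: [3.142, 0.009, -1.567]
wrist_force: [-0.0, 0.2, -4.9]
grip_width: 0.0425
```

>>> {"name": "move_arm", "arguments": {"commands": "-0.3 0 0 -0.15 0 0 0;-0.3 0 0 -0.28 0 0 0;-0.3 0 0 -0.28 0 0 0;-0.3 0 0 -0.28 0 0 0"}}

```text
t: 11.5
position: [0.5296, -0.2523, 0.0256]
tool_rot: [3.141, 0.009, -1.567]
wrist_force: [0.3, 0.4, -5.1]
grip_width: 0.0423
```

>>> {"name": "move_arm", "arguments": {"commands": "-0.3 0 -0.04 -0.03 0 0 0;-0.3 0 -0.04 -0.03 0 0 0;0.3 0 -0.04 -0.03 0 0 0;0.3 0 -0.04 -0.03 0 0 0;0.3 0 -0.04 -0.03 0 0 0;0.3 0 -0.04 0.3 0 0 0;0.3 0 -0.04 1 0 0 0;0.3 0 -0.04 1 0 0 0"}}

```text
t: 12.3
position: [0.5318, -0.2566, 0.1104]
tool_rot: [-3.136, 0.006, -1.568]
wrist_force: [0.7, 0.4, 0.0]
grip_width: 0.0553
```

>>> {"name": "move_arm", "arguments": {"commands": "0 0 1 1 0 0 0;-1 0 1 1 0 0 0;-1 0 1 1 0 0 0;-1 0 1 1 0 0 0"}}

```text
t: 12.7
position: [0.533, -0.1753, 0.1923]
tool_rot: [-3.132, 0.005, -1.565]
wrist_force: [-0.4, -0.8, -0.8]
grip_width: 0.0004
```

>>> {"name": "move_arm", "arguments": {"commands": "-1 -0.1 1 0.3 0 0 0;-1 -0.1 1 0.3 0 0 0;-1 -0.1 1 0.3 0 0 0"}}

```text
t: 13.0
position: [0.5252, -0.092, 0.2165]
tool_rot: [-3.132, 0.006, -1.561]
wrist_force: [0.5, 0.4, -0.1]
grip_width: -0.0001
```

>>> {"name": "move_arm", "arguments": {"commands": "-1 -0.2 1 0 0 0 0;-1 -0.2 1 0 0 0 0;-1 -0.2 1 0 0 0 0"}}

```text
t: 13.3
position: [0.5085, -0.0089, 0.2155]
tool_rot: [-3.133, 0.007, -1.557]
wrist_force: [0.6, -0.9, 0.5]
grip_width: -0.0001
```

```bash
python3 -c "
from h import *
print(state()['position'],state()['grip_width'])
c=snap('side','s5');snap('top','t5')
cv2.imwrite('pics/s5c.png',cv2.resize(c['frame'][130:330,150:350,::-1],None,fx=3,fy=3,interpolation=2))"
```

```text
[ 0.50851936 -0.00893327  0.21551986] -0.0001021906461716136
```

View pics/s5c.png

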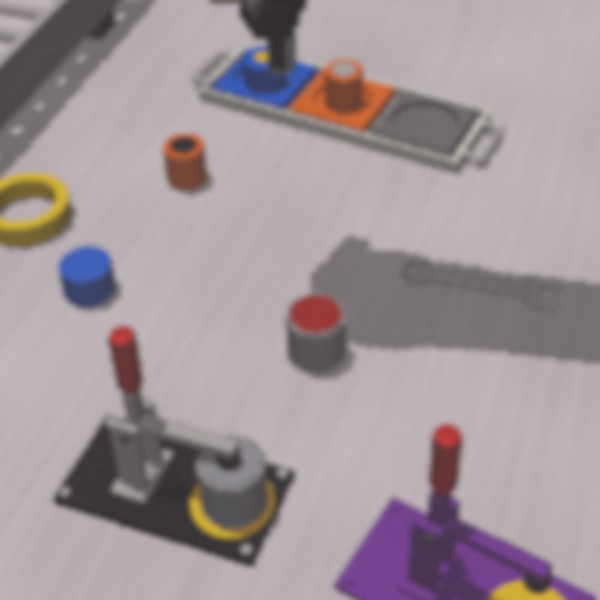

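The weight stands in the orange recess, steel top at crop (345,70). Next I'll go to the -x side of the red grip on the black clamp (crop (123,360)) with the fingers shut.

>>> {"name": "move_arm", "arguments": {"commands": "-1 -0.25 1 0 0 0 0;-1 -0.25 1 0 0 0 0;-1 -0.25 1 0 0 0 0"}}

```text
t: 13.7
position: [0.4887, 0.0692, 0.215]
tool_rot: [-3.134, 0.007, -1.559]
wrist_force: [-0.1, -0.2, 0.1]
grip_width: 0.0002
```

>>> {"name": "move_arm", "arguments": {"commands": "-1 -0.25 1 0 0 0 0;-1 -0.25 1 0 0 0 0;-1 -0.25 1 0 0 0 0"}}

```text
t: 14.0
position: [0.4684, 0.1516, 0.2145]
tool_rot: [-3.134, 0.008, -1.556]
wrist_force: [0.4, -0.2, 0.8]
grip_width: 0.0
```

>>> {"name": "move_arm", "arguments": {"commands": "-1 -0.1 1 0 0 0 0;-1 -0.1 1 0 0 0 0;-1 -0.1 1 0 0 0 0"}}

```text
t: 14.3
position: [0.4606, 0.2339, 0.2138]
tool_rot: [-3.135, 0.009, -1.553]
wrist_force: [-0.3, -0.6, 0.6]
grip_width: 0.0003
```

```bash
python3 -c "
from h import *
p=state()['position'];print(p,((np.array([.470,.277,.125])-p)/.08).round(3))"
```

```text
[0.46059807 0.23391294 0.21379927] [ 0.118  0.539 -1.11 ]
```

>>> {"name": "move_arm", "arguments": {"commands": "-1 0.1 0.54 0 0 0 0;-1 0.1 0.54 -0.5 0 0 0;-1 0.1 0.54 -1 0 0 0;-1 0.1 0.54 -1 0 0 0;-1 0.1 0.54 -1 0 0 0"}}

```text
t: 14.8
position: [0.4695, 0.2756, 0.134]
tool_rot: [-3.135, 0.008, -1.555]
wrist_force: [-0.2, 0.5, -0.4]
grip_width: 0.0002
```

```bash
python3 -c "
from h import *
print(state()['position'],state()['grip_width'])
c=snap('side','s6')
cv2.imwrite('pics/s6c.png',cv2.resize(c['frame'][180:330,130:330,::-1],None,fx=4,fy=4,interpolation=2))"
```

```text
[0.46945698 0.27561535 0.13400766] 0.00021347371828883303
```

View pics/s6c.png

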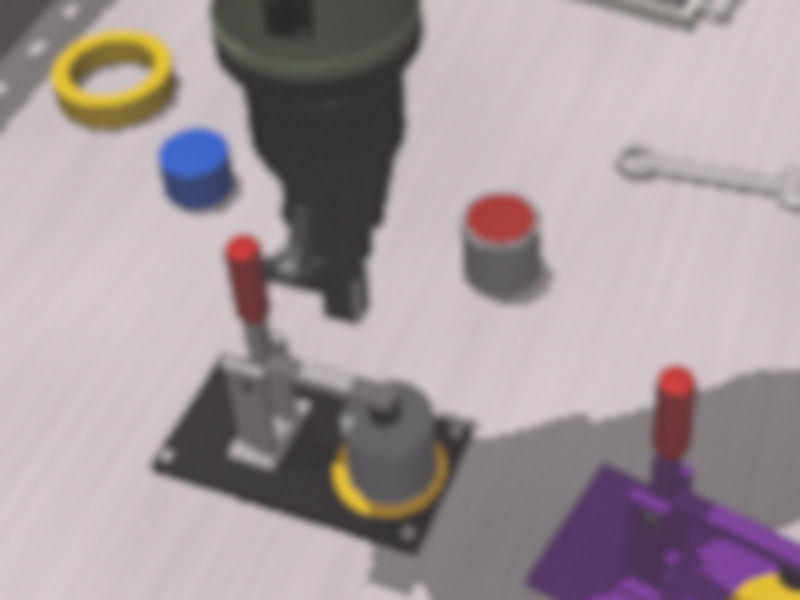

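The shut fingertips are at crop (345,310), just to the -x side of the red grip (245,280) and level with it. Pushing towards +x.

>>> {"name": "move_arm", "arguments": {"commands": "-1 0.1 0 -0.12 0 0 0;-1 0.2 0.02 -0.12 0 0 0;-1 0.3 0.02 -0.12 0 0 0;-1 0.4 0.02 -0.12 0 0 0;-1 0.5 0.02 -0.12 0 0 0;-1 0.6 0.02 -0.12 0 0 0;-1 0.7 0.02 -0.12 0 0 0;-1 0.7 0.02 -0.12 0 0 0"}}

```text
t: 15.65
position: [0.527, 0.2777, 0.1253]
tool_rot: [-3.133, 0.009, -1.556]
wrist_force: [-0.2, 0.4, 0.2]
grip_width: -0.0002
```

```bash
python3 -c "
from h import *
print(state()['position'],state()['wrist_force'])
c=snap('side','s7')
cv2.imwrite('pics/s7c.png',cv2.resize(c['frame'][180:330,130:330,::-1],None,fx=4,fy=4,interpolation=2))"
```

```text
[0.52695091 0.27770132 0.12533211] [-0.24872802  0.38835041  0.23410906]
```

View pics/s7c.png

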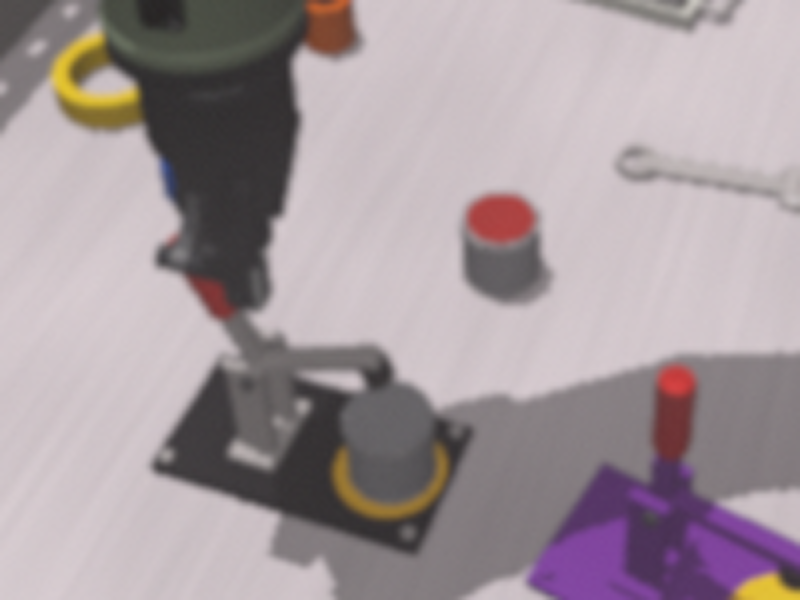

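The handle has tilted roughly 25–30° and the arm has lifted off the canister. I'll keep pushing.

>>> {"name": "move_arm", "arguments": {"commands": "-1 0.12 0 -0.05 0 0 0;-1 0.24 0 -0.05 0 0 0;-1 0.36 0 -0.05 0 0 0;-1 0.48 0 -0.05 0 0 0;-1 0.48 0 -0.05 0 0 0;-1 0.48 0 -0.05 0 0 0;-1 0.48 0 -0.05 0 0 0"}}

```text
t: 16.4
position: [0.5643, 0.2779, 0.1213]
tool_rot: [-3.134, 0.009, -1.555]
wrist_force: [1.0, -0.5, 0.3]
grip_width: -0.0
```

```bash
python3 -c "
from h import *
print(state()['position'],state()['wrist_force'])
c=snap('side','s8')
cv2.imwrite('pics/s8c.png',cv2.resize(c['frame'][180:330,130:330,::-1],None,fx=4,fy=4,interpolation=2))"
```

```text
[0.56427229 0.27788363 0.1212566 ] [ 1.04969005 -0.4597096   0.3105318 ]
```

View pics/s8c.png

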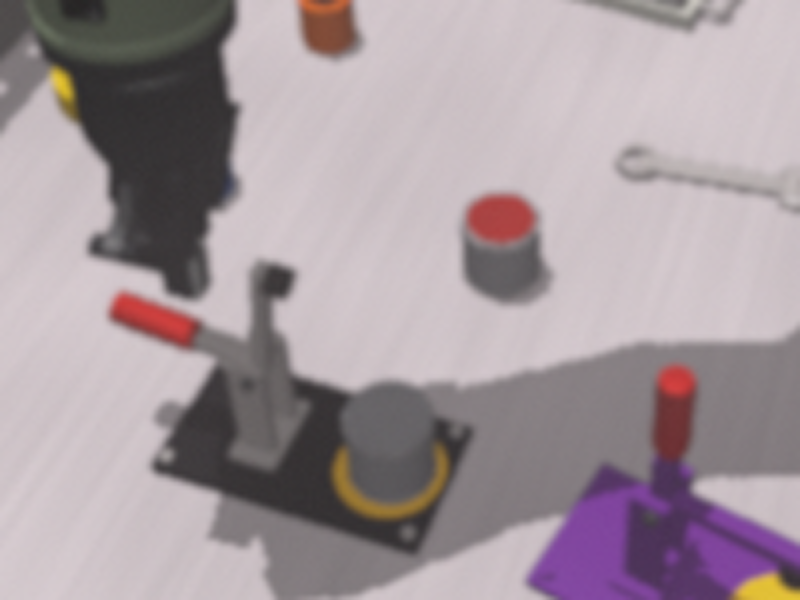

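The clamp is fully over and free of the fingers: handle lying towards +x at crop (155,320), arm upright at (270,300). Now up and back to the canister.

>>> {"name": "move_arm", "arguments": {"commands": "-1 0 0 0.5 0 0 0;-1 0 0 1 0 0 0;-1 0 0 1 0 0 0;-1 0 0 1 0 0 0"}}

```text
t: 16.85
position: [0.5644, 0.2781, 0.2023]
tool_rot: [-3.132, 0.009, -1.555]
wrist_force: [-0.1, -0.9, -0.5]
grip_width: 0.0003
```

>>> {"name": "move_arm", "arguments": {"commands": "1 -1 0 0.2 0 0 0;1 -1 0 0.2 0 0 0;1 -1 0 0.2 0 0 0"}}

```text
t: 17.15
position: [0.4807, 0.2786, 0.2184]
tool_rot: [-3.134, 0.009, -1.552]
wrist_force: [1.4, 0.2, 0.5]
grip_width: 0.043
```

```bash
python3 - <<'E'
from h import *
c=snap('top','t9')
cv2.imwrite('pics/t9c.png',cv2.resize(c['frame'][130:230,90:220,::-1],None,fx=6,fy=6,interpolation=2))
c=snap('side','s9')
cv2.imwrite('pics/s9c.png',cv2.resize(c['frame'][240:320,160:260,::-1],None,fx=6,fy=6,interpolation=2))
p=state()['position'];print(p,((np.array([.446,.279,.125])-p)/.08).round(3))
E
```

```text
[0.4840221  0.27796757 0.21789711] [-0.475  0.013 -1.161]
```

View pics/t9c.png

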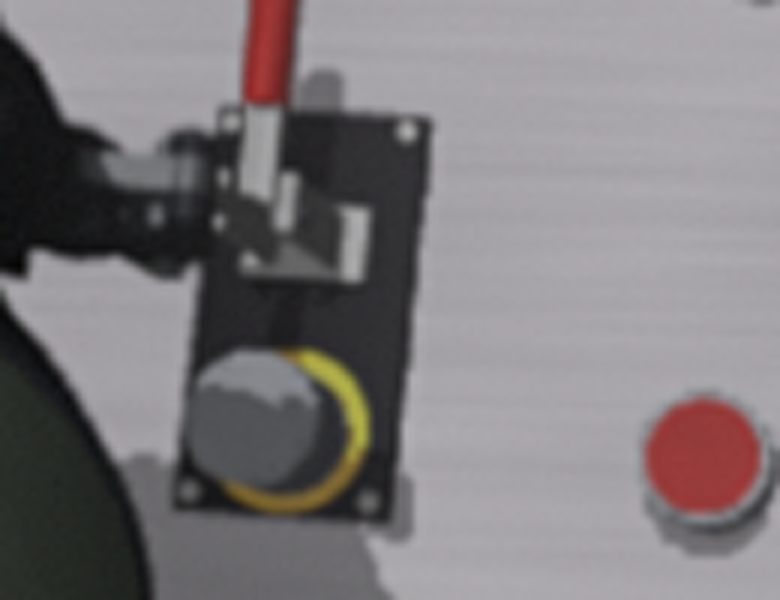

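View pics/s9c.png

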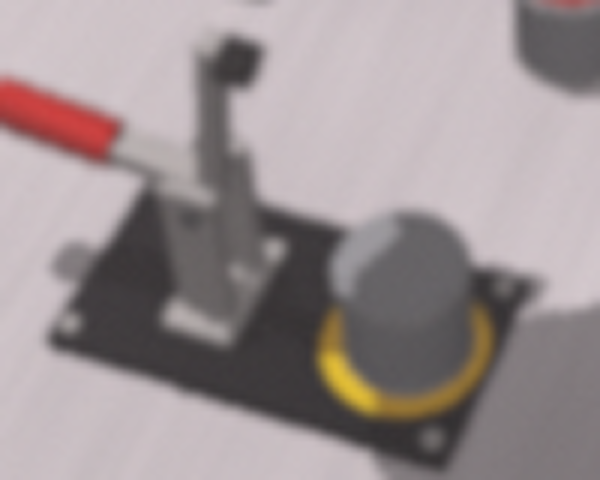

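```bash
python3 - <<'E'
from h import *
print(onz(load('t9'),90+255/6,130+417/6,.058),onz(load('s9'),160+401/6,240+270/6,.058))
E
```

```text
[0.44929684 0.27615244 0.058     ] [0.44607212 0.28258224 0.058     ]
```

Both views still put the canister at (0.447,0.279), so it hasn't moved.

>>> {"name": "move_arm", "arguments": {"commands": "1 -0.46 0.01 0 0 0 0;1 -0.46 0.01 0 0 0 0;1 -0.46 0.01 -0.5 0 0 0;1 -0.46 0.01 -1 0 0 0;1 -0.46 0.01 -1 0 0 0;1 -0.46 0.01 -1 0 0 0"}}

```text
t: 17.85
position: [0.4475, 0.2787, 0.1379]
tool_rot: [-3.134, 0.008, -1.555]
wrist_force: [0.4, 0.1, 1.0]
grip_width: 0.0855
```

```bash
python3 - <<'E'
from h import *
p=state()['position'];print(p,((np.array([.447,.279,.062])-p)/.08).round(3))
c=snap('side','s10')
cv2.imwrite('pics/s10c.png',cv2.resize(c['frame'][200:320,160:280,::-1],None,fx=5,fy=5,interpolation=2))
E
```

```text
[0.44748732 0.27871893 0.13788598] [-0.006  0.004 -0.949]
```

View pics/s10c.png

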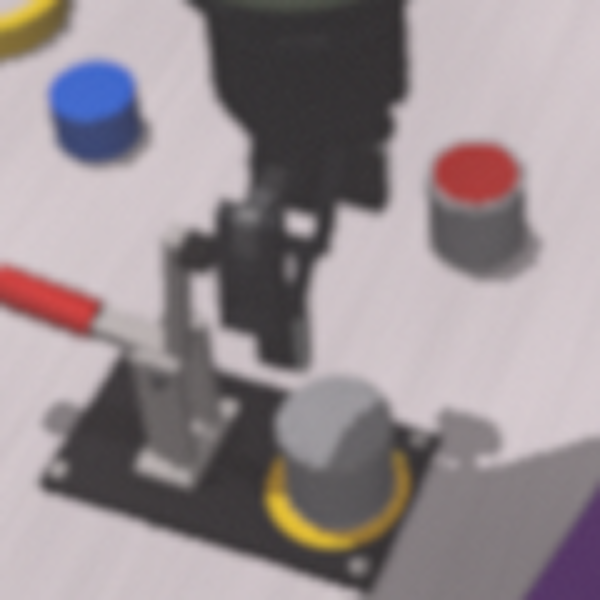

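>>> {"name": "move_arm", "arguments": {"commands": "1 -0.04 0 -0.4 0 0 0;1 -0.04 0 -0.7 0 0 0;1 -0.04 0 -0.95 0 0 0;1 -0.04 0 -0.95 0 0 0;1 -0.04 0 -0.95 0 0 0"}}

```text
t: 18.4
position: [0.4456, 0.2797, 0.0644]
tool_rot: [-3.131, 0.01, -1.555]
wrist_force: [-0.2, 0.5, -0.1]
grip_width: 0.0854
```

>>> {"name": "move_arm", "arguments": {"commands": "1 0 0 -0.2 0 0 0;1 0 0 -0.37 0 0 0;1 0 0 -0.37 0 0 0;1 0 0 -0.37 0 0 0"}}

```text
t: 18.8
position: [0.4458, 0.2799, 0.0354]
tool_rot: [-3.131, 0.01, -1.555]
wrist_force: [-0.4, 0.1, -0.6]
grip_width: 0.0853
```

```bash
python3 - <<'E'
from h import *
p=state()['position'];print(p,state()['wrist_force'])
c=snap('side','s11')
cv2.imwrite('pics/s11c.png',cv2.resize(c['frame'][200:320,160:280,::-1],None,fx=5,fy=5,interpolation=2))
E
```

```text
[0.44577143 0.27986144 0.03536168] [-0.37017246  0.12006191 -0.58476153]
```

View pics/s11c.png

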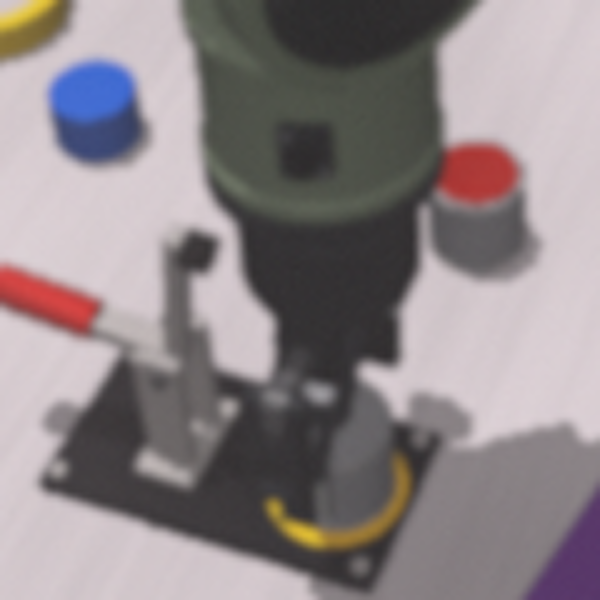

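The gripper straddles the canister, clear of the arm's pad at crop (195,250). Closing.

>>> {"name": "move_arm", "arguments": {"commands": "-0.2 0 0 0 0 0 0;-0.2 0 0 0 0 0 0;-0.2 0 0 0 0 0 0;-0.2 0 0 0 0 0 0;-0.2 0 0 0 0 0 0;-0.2 0 0 0 0 0 0;-0.2 0 0 0 0 0 0", "squeeze": 60}}

```text
t: 19.55
position: [0.4461, 0.2799, 0.0364]
tool_rot: [-3.13, 0.011, -1.555]
wrist_force: [-2.7, -2.8, 18.1]
grip_width: 0.05
```

>>> {"name": "move_arm", "arguments": {"commands": "-0.2 0 0 0.3 0 0 0;-0.2 0 0 0.7 0 0 0;-0.2 0 0 1 0 0 0;-0.2 0 0 1 0 0 0"}}

```text
t: 19.95
position: [0.4473, 0.2806, 0.1191]
tool_rot: [-3.126, 0.013, -1.555]
wrist_force: [0.9, -0.5, -3.0]
grip_width: 0.0498
```

>>> {"name": "move_arm", "arguments": {"commands": "-0.2 -0.1 -0.4 0.3 0 0 0;-0.2 -0.1 -0.9 0.3 0 0 0;-0.2 -0.1 -0.9 0.3 0 0 0;-0.2 -0.1 -0.9 0.3 0 0 0"}}

```text
t: 20.35
position: [0.4392, 0.2076, 0.1425]
tool_rot: [-3.127, 0.012, -1.557]
wrist_force: [0.6, 0.4, -2.2]
grip_width: 0.0498
```

```bash
python3 - <<'E'
from h import *
p=state()['position'];print(p,state()['wrist_force'])
c=snap('side','s12')
cv2.imwrite('pics/s12c.png',cv2.resize(c['frame'][150:310,140:300,::-1],None,fx=3.7,fy=3.7,interpolation=2))
E
```

```text
[0.43918547 0.20760712 0.14245692] [ 0.56229673  0.4058076  -2.21922933]
```

View pics/s12c.png

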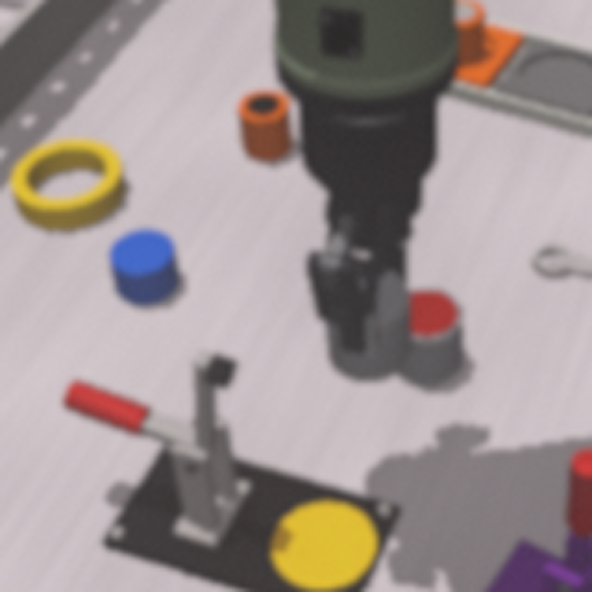

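The canister is held upright at crop (365,330), well above the red-topped tin it will pass over (0.114 m against 0.05 m), and the clamp stays open. Carrying it to the grey insert.

>>> {"name": "move_arm", "arguments": {"commands": "-0.2 0 -0.5 0 0 0 0;-0.2 0 -1 0 0 0 0;-0.2 0 -1 0 0 0 0"}}

```text
t: 20.7
position: [0.4386, 0.1245, 0.1416]
tool_rot: [-3.129, 0.01, -1.56]
wrist_force: [-0.4, 0.8, -3.5]
grip_width: 0.0503
```

>>> {"name": "move_arm", "arguments": {"commands": "-0.2 0 -0.5 0 0 0 0;-0.2 0 -1 0 0 0 0;-0.2 0 -1 0 0 0 0"}}

```text
t: 21.0
position: [0.4382, 0.0404, 0.1409]
tool_rot: [-3.13, 0.009, -1.564]
wrist_force: [-0.2, 2.1, -3.3]
grip_width: 0.0498
```

>>> {"name": "move_arm", "arguments": {"commands": "-0.2 0 -0.5 0 0 0 0;-0.2 0 -1 0 0 0 0;-0.2 0 -1 0 0 0 0"}}

```text
t: 21.3
position: [0.4379, -0.0434, 0.1403]
tool_rot: [-3.131, 0.008, -1.569]
wrist_force: [-0.4, 1.5, -3.0]
grip_width: 0.0498
```

>>> {"name": "move_arm", "arguments": {"commands": "-0.2 0 -0.5 0 0 0 0;-0.2 0 -1 0 0 0 0;-0.2 0 -1 0 0 0 0"}}

```text
t: 21.6
position: [0.4379, -0.1272, 0.1397]
tool_rot: [-3.132, 0.006, -1.574]
wrist_force: [0.3, 1.3, -3.0]
grip_width: 0.05
```

>>> {"name": "move_arm", "arguments": {"commands": "-0.2 0 -0.5 0 0 0 0;-0.2 0 -1 0 0 0 0;-0.2 0 -1 0 0 0 0"}}

```text
t: 21.9
position: [0.4379, -0.2109, 0.1391]
tool_rot: [-3.132, 0.005, -1.578]
wrist_force: [0.4, 1.6, -2.9]
grip_width: 0.0497
```

```bash
python3 - <<'E'
from h import *
p=state()['position'];print(p,((np.array([.430,-.242,.070])-p)/.08).round(3))
E
```

```text
[ 0.43786797 -0.21093979  0.1390925 ] [-0.098 -0.388 -0.864]
```

>>> {"name": "move_arm", "arguments": {"commands": "-0.2 -0.09 -0.38 0 0 0 0;-0.2 -0.09 -0.38 0 0 0 0;-0.2 -0.09 -0.38 -0.5 0 0 0;-0.2 -0.09 -0.38 -0.88 0 0 0;-0.2 -0.09 -0.38 -0.88 0 0 0;-0.2 -0.09 -0.38 -0.88 0 0 0"}}

```text
t: 22.5
position: [0.4311, -0.2404, 0.0688]
tool_rot: [-3.133, 0.006, -1.577]
wrist_force: [0.5, -0.1, -2.8]
grip_width: 0.0498
```

```bash
python3 - <<'E'
from h import *
p=state()['position'];print(p,((np.array([.430,-.242,.042])-p)/.08).round(3))
c=snap('side','s13')
cv2.imwrite('pics/s13c.png',cv2.resize(c['frame'][100:200,210:330,::-1],None,fx=6,fy=6,interpolation=2))
E
```

```text
[ 0.43107102 -0.24041593  0.06880987] [-0.013 -0.02  -0.335]
```

View pics/s13c.png

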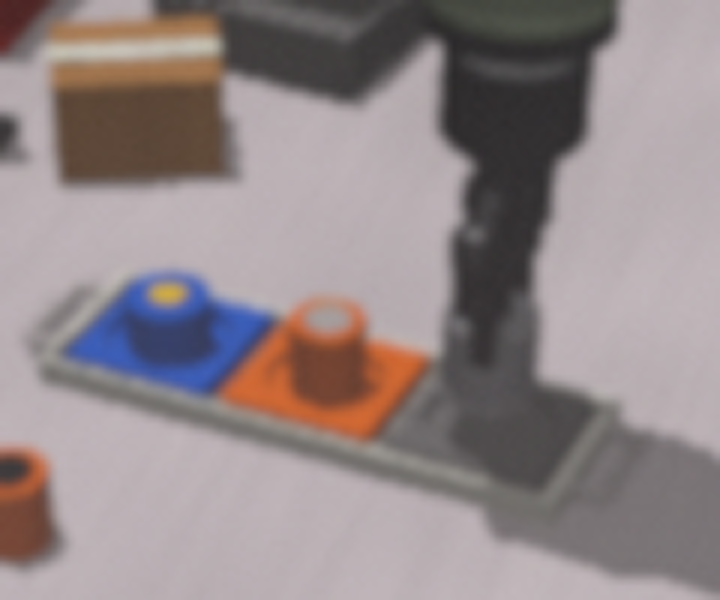

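>>> {"name": "move_arm", "arguments": {"commands": "-0.2 -0.01 -0.02 -0.15 0 0 0;-0.2 -0.01 -0.02 -0.33 0 0 0;-0.2 -0.01 -0.02 -0.33 0 0 0;-0.2 -0.01 -0.02 -0.33 0 0 0"}}

```text
t: 22.95
position: [0.4309, -0.2426, 0.0436]
tool_rot: [-3.131, 0.005, -1.577]
wrist_force: [0.4, -0.1, -3.1]
grip_width: 0.0499
```

>>> {"name": "move_arm", "arguments": {"commands": "-0.2 0 0 -0.035 0 0 0;-0.2 0 0 -0.035 0 0 0;-0.2 0 0 -0.035 0 0 0"}}

```text
t: 23.25
position: [0.4311, -0.2426, 0.0411]
tool_rot: [-3.131, 0.005, -1.577]
wrist_force: [-0.3, -0.5, -2.8]
grip_width: 0.0493
```

>>> {"name": "move_arm", "arguments": {"commands": "0.5 0 0 0 0 0 0;0.5 0 0 0 0 0 0;0.5 0 0 0 0 0 0;0.5 0 0 0.2 0 0 0;0.5 0 0 0.9 0 0 0;0.5 0 0 1 0 0 0;0.5 0 0 1 0 0 0"}}

```text
t: 23.95
position: [0.4321, -0.2433, 0.1233]
tool_rot: [-3.127, 0.003, -1.578]
wrist_force: [-0.2, -0.4, -1.5]
grip_width: 0.0643
```

>>> {"name": "move_arm", "arguments": {"commands": "1 0 1 1 0 0 0;1 0 1 1 0 0 0;1 0 1 1 0 0 0;1 0 1 1 0 0 0"}}

```text
t: 24.35
position: [0.4328, -0.1623, 0.204]
tool_rot: [-3.125, 0.002, -1.575]
wrist_force: [0.4, -0.6, 0.0]
grip_width: 0.0853
```

>>> {"name": "move_arm", "arguments": {"commands": "1 0 1 0.5 0 0 0;1 0 1 0.5 0 0 0;1 0 1 0.5 0 0 0;1 0 1 0.5 0 0 0"}}

```text
t: 24.75
position: [0.4327, -0.0829, 0.243]
tool_rot: [-3.126, 0.002, -1.575]
wrist_force: [-0.3, -0.8, -0.4]
grip_width: 0.0853
```

```bash
python3 - <<'E'
from h import *
print(state()['position'])
c=snap('side','s14');t=snap('top','t14')
a=cv2.resize(c['frame'][120:330,150:350,::-1],None,fx=2.4,fy=2.4,interpolation=2)
cv2.imwrite('pics/s14c.png',a)
cv2.imwrite('pics/t14c.png',cv2.resize(t['frame'][95:245,95:395,::-1],None,fx=2.66,fy=2.66,interpolation=2))
E
```

```text
[ 0.43266667 -0.08294374  0.24295055]
```

View pics/s14c.png

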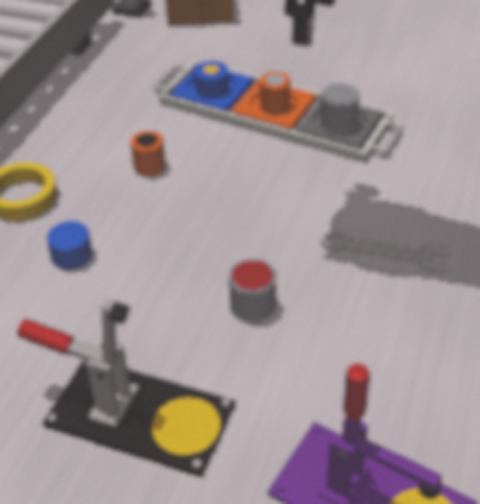

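View pics/t14c.png

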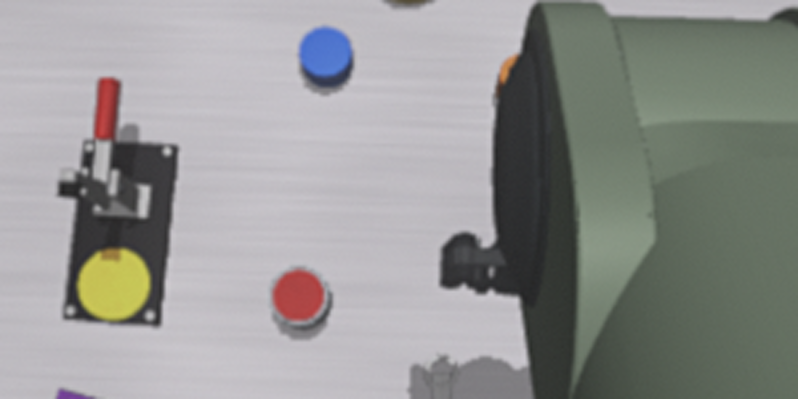

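The clamp is still open, the three parts stand in the caddy and the look-alikes haven't moved. The arm hides the caddy from above, so I'll move it aside for a final measurement.

>>> {"name": "move_arm", "arguments": {"commands": "1 0 1 0 0 0 0;1 0 1 0 0 0 0;1 0 1 0 0 0 0"}}

```text
t: 25.15
position: [0.4322, -0.0016, 0.2418]
tool_rot: [-3.129, 0.003, -1.575]
wrist_force: [-0.2, -0.4, -0.8]
grip_width: 0.0852
```

>>> {"name": "move_arm", "arguments": {"commands": "1 0 1 0 0 0 0;1 0 1 0 0 0 0;1 0 1 0 0 0 0"}}

```text
t: 25.45
position: [0.4322, 0.0807, 0.241]
tool_rot: [-3.13, 0.004, -1.572]
wrist_force: [0.3, -0.8, -0.5]
grip_width: 0.085
```

>>> {"name": "move_arm", "arguments": {"commands": "1 0 1 0 0 0 0;1 0 1 0 0 0 0;1 0 1 0 0 0 0;1 0 1 0 0 0 0"}}

```text
t: 25.85
position: [0.4325, 0.1595, 0.2401]
tool_rot: [-3.131, 0.004, -1.572]
wrist_force: [1.0, -0.8, -0.1]
grip_width: 0.0856
```

```bash
python3 - <<'E'
from h import *
print(state()['position'])
t=snap('top','t15');c=snap('side','s15')
a=cv2.resize(t['frame'][110:250,325:395,::-1],None,fx=4,fy=4,interpolation=2)
b=cv2.resize(c['frame'][135:195,205:325,::-1],None,fx=4,fy=4,interpolation=2)
o=np.zeros((560,770,3),np.uint8);o[:560,:280]=a;o[:240,290:770]=b;cv2.imwrite('pics/f15.png',o)
E
```

```text
[0.43247488 0.15953909 0.24005733]
```

View pics/f15.png

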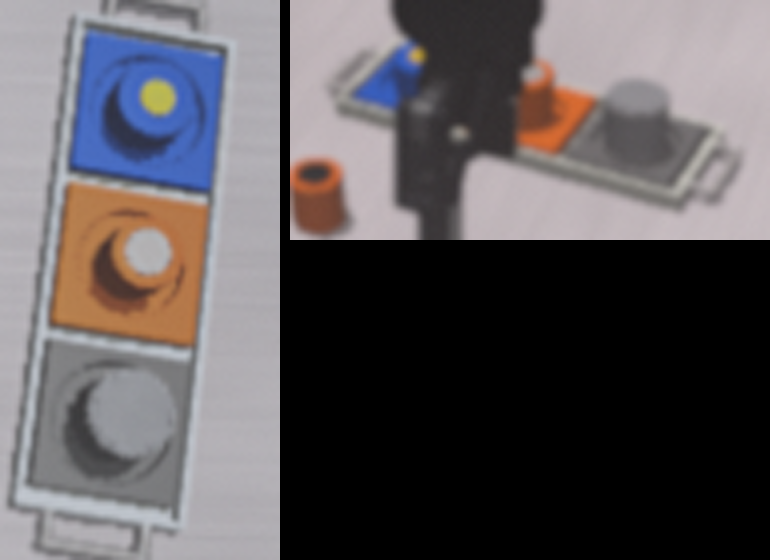

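```bash
python3 - <<'E'
from h import *
t=load('t15');s=load('s14')
n={'b':(.6298,-.2693),'o':(.5308,-.2558),'g':(.4317,-.2422)}
for k,(u,v),z in(('b',(158,98),.047),('o',(148,251),.057),('g',(132,411),.062)):
    p=onz(t,325+u/4-.4,110+v/4-.4,z)[:2];print('top',k,p.round(4),'off mm',((p-n[k])*1000).round(1))
for k,(u,v),z in(('b',(211,69),.047),('o',(275,79),.057),('g',(341,96),.062)):
    p=onz(s,150+u/2.4,120+v/2.4,z)[:2];print('side',k,p.round(4))
# corners of inserts, blue & grey, top view z .018
for q in(((88,32),(226,50),(210,190),(72,168)),((68,184),(208,206),(192,344),(52,324)),((46,342),(190,360),(176,516),(28,488))):
    print(np.mean([onz(t,325+u/4,110+v/4,.018)[:2] for u,v in q],0).round(4))
d=load('top0')['frame'].astype(int)-load('t15')['frame']
for nm,x,y in(('blank',217,116),('buffer',291,124),('tin',208,207)): print(nm,np.abs(d[y-14:y+15,x-14:x+15]).mean())
f=lambda n:cv2.cvtColor(load(n)['frame'],cv2.COLOR_RGB2HSV)
for n in('top0','t14','t15'):
    h=f(n).astype(int)
    for nm,m,(x,y) in(('blank',(abs(h[...,0]-115)<10)&(h[...,1]>120),(217,116)),('tin',((h[...,0]<6)|(h[...,0]>172))&(h[...,1]>120),(208,207)),('buf',(h[...,0]>5)&(h[...,0]<18)&(h[...,1]>100),(291,124))):
        k=np.argwhere(m[y-14:y+15,x-14:x+15]);print(n,nm,len(k),(k.mean(0)+[y-14,x-14]).round(1) if len(k) else '')
E
```

```text
top b [ 0.6296 -0.2672] off mm [-0.2  2.1]
top o [ 0.5312 -0.2551] off mm [0.4 0.7]
top g [ 0.4354 -0.2421] off mm [3.7 0.1]
side b [ 0.6262 -0.2658]
side o [ 0.5272 -0.2544]
side g [ 0.4287 -0.2348]
[ 0.6308 -0.2719]
[ 0.5305 -0.2572]
[ 0.43  -0.243]
blank 22.14823622671423
buffer 22.04597701149425
tin 23.238208481965913
top0 blank 282 [114.7 216.9]
top0 tin 259 [205.7 206.7]
top0 buf 146 [124.3 290.8]
t14 blank 280 [114.6 216.9]
t14 tin 259 [205.7 206.7]
t14 buf 35 [120.7 285.3]
t15 blank 280 [114.6 216.9]
t15 tin 261 [205.7 206.7]
t15 buf 145 [124.4 290.8]
```

All three parts are within about 5 mm of their nest centres from above, and at most about 8 mm in the side view. The look-alikes haven't moved and the clamp is open, so I'm handing in.

```bash
python3 -c "
from h import *
print(state()['t'],state()['wrist_force'].round(1));print(ticket.close_job())"
```

```text
25.95 [ 0.3 -0.1 -0.1]
the job is handed in; nothing more can be done
None
```

The kit is put away and the job was handed in at about 26 s of the 128 s allowed. I placed the test puck in the blue insert and the weight in the orange one. Then I pushed the clamp right over and put the released canister in the grey insert.

- **Placement:** from above, the centres are about 2 mm (puck), 1 mm (weight) and 4 mm (canister) from the nest centres; the limit is 14 mm. Measured against the insert corners instead, the largest offset is about 5 mm.
- **Standing:** all three look upright and seated in the pictures; I did not measure tilt or height separately.
- **Clamp:** it was lying open in the last views that showed it. I judged this by eye and did not measure the angle.
- **Look-alikes:** all three are within 0.1 pixel of where they started.
- **Robot:** the gripper was clear of everything, with no contact force on the wrist.

**Disagreement:** the two cameras differed by about 4–5 mm on the puck and weight and about 10 mm on the canister. The worst side-view reading, the canister, is still only about 8 mm off its nest centre, inside the limit. I did not look into the difference further.

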